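Sort salvaged parts into a divided crate and two bins

TASK

Clear the mixed salvaged parts off the sorting sheet: stand every capacitor upright, terminals up, in an empty cell of the yellow divided crate, one to a cell and down on the floor, and put every circuit board piece in the green bin and every heat sink in the grey bin. Leave the capacitors already in the crate standing in their cells, and do not disturb the multimeter, screwdriver and wire spool.

Things in the scene. Friction and masses are not known exactly. Their poses are not given: they have to be found in the camera images.
- cap0: loose large capacitor standing upright on the sorting sheet: blue cylinder 50 mm in diameter, 85 mm tall, with an aluminium-coloured band and two 4 mm brass terminals on top; origin: centre of its underside, z up along its axis. May be absent
- cap1: loose large capacitor standing upright on the sorting sheet: black cylinder 50 mm in diameter, 85 mm tall, with an aluminium-coloured band and two 4 mm brass terminals on top; origin: centre of its underside, z up along its axis. May be absent
- cap2: loose large capacitor standing upright on the sorting sheet: blue cylinder 50 mm in diameter, 85 mm tall, with an aluminium-coloured band and two 4 mm brass terminals on top; origin: centre of its underside, z up along its axis. May be absent
- cap3: loose large capacitor standing upright on the sorting sheet: copper-brown cylinder 50 mm in diameter, 85 mm tall, with an aluminium-coloured band and two 4 mm brass terminals on top; origin: centre of its underside, z up along its axis. May be absent
- board0: loose circuit board piece lying flat: green plate 90 x 54 x 5 mm (long side along its x) with a yellow and black transformer block at its middle, 34 mm (x) x 38 mm (y), its top 42 mm above the underside: the place to grip. A white connector (15 mm high) at its -x end, three small parts (15 mm high) at its +x end. Origin: centre of the underside. May be absent
- board1: loose circuit board piece lying flat: green plate 90 x 54 x 5 mm (long side along its x) with a yellow and black transformer block at its middle, 34 mm (x) x 38 mm (y), its top 42 mm above the underside: the place to grip. A white connector (15 mm high) at its -x end, three small parts (15 mm high) at its +x end. Origin: centre of the underside. May be absent
- board2: loose circuit board piece lying flat: green plate 90 x 54 x 5 mm (long side along its x) with a yellow and black transformer block at its middle, 34 mm (x) x 38 mm (y), its top 42 mm above the underside: the place to grip. A white connector (15 mm high) at its -x end, three small parts (15 mm high) at its +x end. Origin: centre of the underside. May be absent
- sink0: loose aluminium finned heat sink, lying on its base: 80 mm (x, along the fins) x 44 mm (y) x 40 mm high; origin: centre of the underside. May be absent
- sink1: loose aluminium finned heat sink, lying on its base: 80 mm (x, along the fins) x 44 mm (y) x 40 mm high; origin: centre of the underside. May be absent
- old0: a capacitor like the others (50 mm in diameter, 85 mm tall, with terminals) that already stands in a cell of the crate at the start and stays there; origin: centre of the underside. May be absent
- old1: a capacitor like the others (50 mm in diameter, 85 mm tall, with terminals) that already stands in a cell of the crate at the start and stays there; origin: centre of the underside. May be absent
- old2: a capacitor like the others (50 mm in diameter, 85 mm tall, with terminals) that already stands in a cell of the crate at the start and stays there; origin: centre of the underside. May be absent
- crate: fixed yellow crate, open at the top, 250 (x) x 168 (y) x 45 mm high, with walls, floor and dividers 4 mm thick: 3 (along x) x 2 (along y) square cells of 78 mm at 82 mm pitch, dividers as high as the walls; origin: centre of the underside. It stands on the robot's left or right
- cell0 (a point): centre of the floor of crate cell 0 (4 mm above the crate's underside), at -82, -41 mm in the crate's frame
- cell1 (a point): centre of the floor of crate cell 1 (4 mm above the crate's underside), at -82, +41 mm in the crate's frame
- cell2 (a point): centre of the floor of crate cell 2 (4 mm above the crate's underside), at +0, -41 mm in the crate's frame
- cell3 (a point): centre of the floor of crate cell 3 (4 mm above the crate's underside), at +0, +41 mm in the crate's frame
- cell4 (a point): centre of the floor of crate cell 4 (4 mm above the crate's underside), at +82, -41 mm in the crate's frame
- cell5 (a point): centre of the floor of crate cell 5 (4 mm above the crate's underside), at +82, +41 mm in the crate's frame
- green_bin: fixed open dark green bin for circuit boards, 160 (x) x 210 (y) x 80 mm high, walls and floor 5 mm; origin: centre of the underside. Starts empty. The two bins stand one behind the other across from the crate, in either order
- grey_bin: fixed open light grey bin for heat sinks, 160 (x) x 210 (y) x 80 mm high, walls and floor 5 mm; origin: centre of the underside. Starts empty. The two bins stand one behind the other across from the crate, in either order
- meter: bystander: orange multimeter lying flat, 65 x 130 x 35 mm; origin: centre of the underside
- screwdriver: bystander: screwdriver 160 mm long, lying on the table along its x; origin under its middle
- spool: bystander: black wire spool standing on its flange, 70 mm in diameter, 50 mm high; origin: centre of the underside

How it is judged (in metres and radians):
At the end, for the whole second after the job is handed in: Every capacitor stands in a crate cell (underside under 12 mm above the crate's, tilt under 0.12 rad), old ones within 50 mm of their start; boards are in the green bin and heat sinks in the grey bin (origin within the walls, under 75 mm above the bin's underside); all below 0.03 m/s (x of cap0 in the frame of crate between -0.12 and 0.12 m and y of cap0 in the frame of crate between -0.08 and 0.08 m and z of cap0 in the frame of crate between -0.01 and 0.012 m and angle between each of cap0, cap1, cap2, cap3, old0, old1, old2's own z axis and vertical below 0.12 rad and linear speed of each of cap0, cap1, cap2, cap3, board0, board1, board2, sink0, sink1 below 0.03 m/s and x of cap1 in the frame of crate between -0.12 and 0.12 m and y of cap1 in the frame of crate between -0.08 and 0.08 m and z of cap1 in the frame of crate between -0.01 and 0.012 m and x of cap2 in the frame of crate between -0.12 and 0.12 m and y of cap2 in the frame of crate between -0.08 and 0.08 m and z of cap2 in the frame of crate between -0.01 and 0.012 m and x of cap3 in the frame of crate between -0.12 and 0.12 m and y of cap3 in the frame of crate between -0.08 and 0.08 m and z of cap3 in the frame of crate between -0.01 and 0.012 m and x of old0 in the frame of crate between -0.12 and 0.12 m and y of old0 in the frame of crate between -0.08 and 0.08 m and z of old0 in the frame of crate between -0.01 and 0.012 m and distance of each of old0, old1, old2 from where it was at the start of the episode below 0.05 m and x of old1 in the frame of crate between -0.12 and 0.12 m and y of old1 in the frame of crate between -0.08 and 0.08 m and z of old1 in the frame of crate between -0.01 and 0.012 m and x of old2 in the frame of crate between -0.12 and 0.12 m and y of old2 in the frame of crate between -0.08 and 0.08 m and z of old2 in the frame of crate between -0.01 and 0.012 m and x of board0 in the frame of green_bin between -0.08 and 0.08 m and y of board0 in the frame of green_bin between -0.105 and 0.105 m and z of board0 in the frame of green_bin between -0.01 and 0.075 m and x of board1 in the frame of green_bin between -0.08 and 0.08 m and y of board1 in the frame of green_bin between -0.105 and 0.105 m and z of board1 in the frame of green_bin between -0.01 and 0.075 m and x of board2 in the frame of green_bin between -0.08 and 0.08 m and y of board2 in the frame of green_bin between -0.105 and 0.105 m and z of board2 in the frame of green_bin between -0.01 and 0.075 m and x of sink0 in the frame of grey_bin between -0.08 and 0.08 m and y of sink0 in the frame of grey_bin between -0.105 and 0.105 m and z of sink0 in the frame of grey_bin between -0.01 and 0.075 m and x of sink1 in the frame of grey_bin between -0.08 and 0.08 m and y of sink1 in the frame of grey_bin between -0.105 and 0.105 m and z of sink1 in the frame of grey_bin between -0.01 and 0.075 m); the robot touches nothing.
It fails at once if the multimeter is pushed more than 30 mm from its place (distance of meter from where it was at the start of the episode above 0.03 m).
It fails at once if the screwdriver is pushed more than 30 mm from its place (distance of screwdriver from where it was at the start of the episode above 0.03 m).
It fails at once if the wire spool is pushed more than 30 mm from its place (distance of spool from where it was at the start of the episode above 0.03 m).
Of cap0, cap1, cap2, cap3 only 3 to 4 are there at a start; the rules pass over those that are not, and their reading is None.
Of board0, board1, board2 only 2 to 3 are there at a start; the rules pass over those that are not, and their reading is None.
Of sink0, sink1 only 1 to 2 are there at a start; the rules pass over those that are not, and their reading is None.
Of old0, old1, old2 only 1 to 2 are there at a start; the rules pass over those that are not, and their reading is None.
At some moment in a run one of board0, board1, board2, sink0, sink1 may be knocked a few centimetres aside while the robot is not near it.
It also fails if it takes over 210 s, if anything falls off the work surface, if the arm or the gripper's body presses on something with over 40 N, if the wrist force passes 120 N, or if a joint passes its speed limit or range.

ROBOT

A 7-joint arm with a two-finger parallel gripper is mounted at the origin on the work surface. World frame = base frame: x ahead of the robot, y to its left, z up, the work surface at z = 0. Lengths are in mm, angles in rad, forces in N, time in s.
With the tool pointing down it reaches from about 400 to 900 mm from the base axis. Payload 5.6 kg.
Tool frame: the origin (TCP) lies midway between the tips of the shut fingers; the grasp point (between the pads) lies 19 mm behind it; z points along the fingers, y is the line along which they close (so a half turn about z gives the same grasp; the last joint's range is limited). The gripper opens to 92 mm and grips with 3 to 60 N. Pads are 20 mm wide; open, the fingers measure 128 mm over their backs; the gripper's body (75 mm by 189 mm) begins 69 mm behind the grasp point.
Start: joints at [-1.228, 0.468, -0.012, 1.603, 0.006, 1.071, -0.056], TCP at [244.637, 602.215, 189.692] pointing down, gripper open.
Joint ranges: [-2.53, 2.53], [-0.31, 2.02], [-1.57, 1.55], [0.28, 2.44], [-1.29, 4.43], [0.15, 1.84], [-2.92, 2.92]. Speed limits (rad/s): [2.57, 2.57, 3.14, 3.14, 3.14, 3.14, 3.14].

INTERFACE

Orientations are given as a rotation vector (axis times angle).
In Python, from cell import robot, grip, kin, viewer gives the robot as it stands. Calls block until the motion is done:
- robot.movep(position, orientation): joint-space move of the TCP to a pose.
- robot.servo_line(position, feed=150, rotation=None): straight line of the TCP; rotation=None keeps the orientation; feed is the mean speed in mm/s.
- robot.goto_joints(angles): joint-space move.
- grip(opening, newtons=None): opening from 0.0 (shut) to 1.0 (fully open); newtons is the grip in N (None keeps the last); returns when the fingers have stopped.
- robot.hold(seconds).
- kin.ik(position, orientation): joint angles nearest the present ones, or None.
- robot.observe(): the state.
- viewer.read_camera(name): name is "scene" or "top"; returns the picture (420x560x3 uint8, red, green, blue); there is no depth.
- viewer.camera_info(name): a dict with "camera_matrix" (3x3 intrinsics, pixels), "R" (3x3) and "t" (3): a world point X has camera coordinates R X + t. Camera axes: x right, y down, z forward; pixel columns grow to the right and rows downward; lengths in mm; the calibration is good to about 2 mm. A picture is of the moment at which its call begins. camera_info takes no time and is no camera call.
A pose or a line that the arm cannot do raises robot.IKError and nothing moves.
- robot.job_done(): hands the job in; it is judged then, once.
Trained networks look in the newest picture that a camera, given by its name, has taken for a name from the list of things; names that differ only in an ending like _2 or _b are one class to them, and where a whole thing is asked for, a point or a joint stands for the part that bears it (a point fixed in the world has none). Each returns a list of dicts, best first, with "confidence" (0 to 1); they miss things now and then, are a little off and sometimes report something else, mostly with a low value. They report only what shows in the picture. A call takes as long as a camera call.
- viewer.silhouettes(name, camera): "mask" (420x560 bool, what is visible of it).
- viewer.pinpoint(name, camera): "at" ([x, y, z] in mm, in the coordinates of the camera as it stood for that picture, good to about 4 mm: a listed point, or the origin of a listed thing).
The state is a dict: "t": time; "joints": joint angles; "joint_velocities": joint speeds; "joint_torque": joint torques, N m; "tcp_pos": TCP position; "tcp_rot": TCP orientation; "contact_force": force on the tool from outside, world axes, zero at the start; "wrist_torque": the same for the moment, N m; "grip_width": opening from 0.0 (shut) to 1.0 (fully open); "grip_force": force on a finger pad.
Only numpy, scipy, OpenCV 4.12 (cv2) and the standard library are available. Lean on these libraries where they do the work, as an engineer would, in place of code of your own. Each camera call takes 0.05 s, during which the arm holds its last target. There are 200 camera calls.

## Working session

There is one attempt and no reset: what is moved stays moved. The work goes in short steps, each a Python script; the robot and the scene stay as the last script left them, time stands still between calls to the robot, and variables do not carry over. Pictures are saved under pics/ and viewed, at most 14 in all, crops included, and the job is handed in when it is done.

```bash
ls; mkdir -p pics; python3 - <<'E'
from cell import robot, grip, kin, viewer
import cv2, numpy as np
for c in ("scene","top"):
    im=viewer.read_camera(c); cv2.imwrite(f"pics/{c}0.png",im[:,:,::-1])
    i=viewer.camera_info(c); R=np.array(i["R"]);t=np.array(i["t"]); print(c,np.round(-R.T@t),np.round(R,2).tolist(),np.round(i["camera_matrix"]).tolist())
o=robot.observe(); print(o["t"],o["tcp_rot"],o["grip_width"])
E
```

```text
pics
scene [1032. -555.  871.] [[0.82, 0.57, -0.02], [0.43, -0.63, -0.65], [-0.38, 0.53, -0.76]] [[505.0, 0.0, 277.0], [0.0, 505.0, 204.0], [0.0, 0.0, 1.0]]
top [421.  -8. 902.] [[0.12, -0.99, -0.0], [-0.97, -0.11, -0.22], [0.22, 0.03, -0.98]] [[387.0, 0.0, 278.0], [0.0, 387.0, 214.0], [0.0, 0.0, 1.0]]
0.1 [-6.02493700e-01 -3.08313923e+00  2.40565158e-03] 1.0004730793012215
```

View pics/scene0.png

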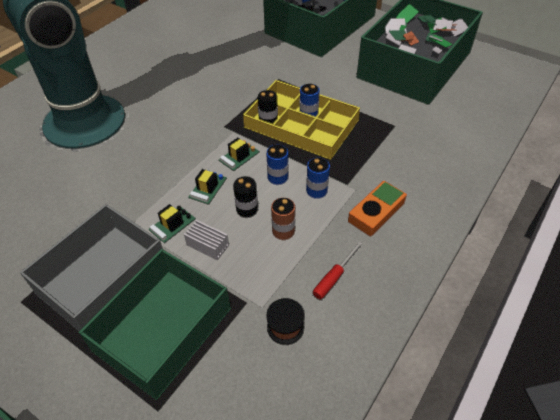

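View pics/top0.png

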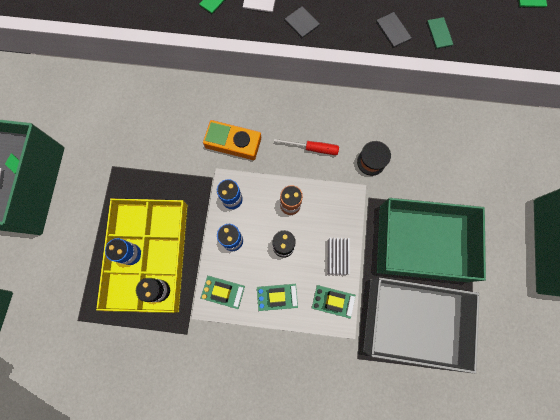

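The scene view shows 4 loose caps (blue 277,165 and 317,178; black 246,196; copper 284,218), 3 boards (239,152; 208,183; 172,222), and one sink (207,240). The old caps stand in the crate at 268,105 and 310,99. The top view agrees: crate on the left with its cells at 125–170 × 215–295, green bin far at 430,240, grey bin near at 415,325.

```bash
cat > vis.py <<'E'
from cell import robot, grip, kin, viewer
import cv2, numpy as np
from scipy.optimize import minimize
I={c:{k:np.array(v) for k,v in viewer.camera_info(c).items() if k in("R","t","camera_matrix")} for c in("scene","top")}
def proj(c,X):
    p=(np.asarray(X)@I[c]["R"].T+I[c]["t"])@I[c]["camera_matrix"].T; return p[:,:2]/p[:,2:]
def world(c,p): return I[c]["R"].T@(np.array(p)-I[c]["t"])
def box(sx,sy,z0,z1): return np.array([(a*sx/2,b*sy/2,z) for a in(-1,1) for b in(-1,1) for z in(z0,z1)])
A=np.linspace(0,2*np.pi,40)
CYL=[np.array([(25*np.cos(a),25*np.sin(a),z) for a in A for z in(0,85)])]
MODEL=dict(cap=CYL,old=CYL,board=[box(90,54,0,5),box(34,38,0,42)],sink=[box(80,44,0,40)],
 crate=[box(250,168,0,45)],green_bin=[box(160,210,0,80)],grey_bin=[box(160,210,0,80)])
def raster(c,parts,p):
    x,y,z,w=p; Rz=np.array([[np.cos(w),-np.sin(w),0],[np.sin(w),np.cos(w),0],[0,0,1]])
    m=np.zeros((840,1120),np.uint8)
    for q in parts:
        h=cv2.convexHull((proj(c,q@Rz.T+[x,y,z])*32+16).astype(np.int32)); cv2.fillConvexPoly(m,h,1,shift=4)
    return cv2.resize(m.astype(np.float32),(560,420),interpolation=cv2.INTER_AREA)
def cost(p,parts,masks):
    s=0
    for c,m in masks.items():
        r=raster(c,parts,p); s+=1-np.minimum(r,m).sum()/np.maximum(r,m).sum()
    return s/len(masks)
def fit(kind,masks,xyz,yaws,freez=False):
    best=None
    for w in yaws:
        f=(lambda v:cost([v[0],v[1],v[2],v[3]/50],MODEL[kind],masks)) if freez else (lambda v:cost([v[0],v[1],xyz[2],v[2]/50],MODEL[kind],masks))
        x0=[*xyz[:2],xyz[2],w*50] if freez else [*xyz[:2],w*50]
        S=np.vstack([x0]+[np.array(x0)+8*e for e in np.eye(len(x0))])
        r=minimize(f,x0,method="Nelder-Mead",options=dict(initial_simplex=S,xatol=.2,fatol=1e-4,maxiter=150))
        if best is None or r.fun<best[1]: best=(r.x,r.fun)
    v,e=best
    return np.array([v[0],v[1],v[2] if freez else xyz[2],v[-1]/50]),e
E
python3 - <<'E'
from vis import *
import pickle
D={}
for c in("scene","top"):
    viewer.read_camera(c)
    for n in "cap0 cap1 cap3 board0 sink0 old0 crate green_bin grey_bin meter screwdriver spool cell0 cell5".split():
        P=viewer.pinpoint(n,c); M=viewer.silhouettes(n,c) if n not in("cell0","cell5") else []
        D[c,n]=(P,M)
        print(c,n,[(np.round(world(c,d["at"])).astype(int).tolist(),round(d["confidence"],2)) for d in P])
        print("    ",[([int(v.mean()) for v in np.nonzero(d["mask"])[::-1]],int(d["mask"].sum()),round(d["confidence"],2)) for d in M])
pickle.dump(D,open("D.pkl","wb"))
E
```

```text
scene cap0 [([545, 117, -1], 0.96), ([648, -6, 0], 0.95), ([646, 130, -4], 0.93), ([550, -5, -5], 0.84), ([492, 310, 1], 0.26)]
     [([245, 196], 852, 0.96), ([317, 177], 836, 0.77), ([277, 164], 802, 0.64), ([283, 218], 884, 0.58)]
scene cap1 [([545, 117, -1], 0.96), ([648, -6, 0], 0.95), ([646, 130, -4], 0.93), ([550, -5, -5], 0.84), ([492, 310, 1], 0.26)]
     [([245, 196], 852, 0.96), ([317, 177], 836, 0.77), ([277, 164], 802, 0.64), ([283, 218], 884, 0.58)]
scene cap3 [([545, 117, -1], 0.96), ([648, -6, 0], 0.95), ([646, 130, -4], 0.93), ([550, -5, -5], 0.84), ([492, 310, 1], 0.26)]
     [([245, 196], 852, 0.96), ([317, 177], 836, 0.77), ([277, 164], 802, 0.64), ([283, 218], 884, 0.58)]
scene board0 [([435, -129, -4], 0.76), ([430, 124, -2], 0.74), ([433, -3, 3], 0.59)]
     [([238, 153], 796, 0.88), ([206, 186], 830, 0.8), ([170, 222], 901, 0.7)]
scene sink0 [([492, 268, 2], 0.65), ([539, -129, -6], 0.55)]
     [([206, 239], 1093, 0.62)]
scene old0 [([415, 261, 8], 0.93), ([490, 344, 4], 0.91)]
     [([267, 106], 585, 0.95), ([309, 99], 529, 0.82), ([157, 321], 12404, 0.63)]
s
[... 2142 characters left out ...]
]
     [([422, 324], 8970, 0.96), ([222, 291], 926, 0.74), ([143, 253], 7604, 0.7)]
top meter [([792, 151, -2], 0.85)]
     [([231, 139], 1602, 0.89)]
top screwdriver [([799, -30, 3], 0.69), ([544, 112, -2], 0.35)]
     [([315, 146], 420, 0.79), ([337, 256], 754, 0.67)]
top spool [([782, -190, 2], 0.63)]
     [([373, 157], 891, 0.75)]
top cell0 [([577, 278, 1], 0.91), ([417, 261, 0], 0.85), ([489, 268, -1], 0.85), ([565, 354, 3], 0.82), ([489, 308, -1], 0.67), ([403, 347, 2], 0.63), ([487, 353, 3], 0.58)]
     []
top cell5 [([577, 278, 1], 0.91), ([417, 261, 0], 0.85), ([489, 268, -1], 0.85), ([565, 354, 3], 0.82), ([489, 308, -1], 0.67), ([403, 347, 2], 0.63), ([487, 353, 3], 0.58)]
     []
```

```bash
cat >> vis.py <<'E'
MODEL["board"].append(box(88,40,0,15))
def pick(D,c,n,xyz,kind):
    """mask of class n nearest to the projected model at xyz"""
    ms=[d["mask"] for d in D[c,n][1]]; r=raster(c,MODEL[kind],[*xyz[:3],0])
    g=[np.minimum(r,m).sum()/np.maximum(r,m).sum() for m in ms]
    return ms[int(np.argmax(g))].astype(np.float32) if g and max(g)>.35 else None
E
cat > fitall.py <<'E'
from vis import *
import pickle
D=pickle.load(open("D.pkl","rb"))
S=dict(capA=("cap0","cap",(547,115)),capB=("cap0","cap",(649,-6)),capC=("cap0","cap",(645,133)),capD=("cap0","cap",(549,-4)),
 b0=("board0","board",(434,-129)),b1=("board0","board",(429,124)),b2=("board0","board",(433,-2)),s0=("sink0","sink",(539,-129)),
 oA=("old0","old",(414,264)),oB=("old0","old",(488,346)),crate=("crate","crate",(488,310)),green=("green_bin","green_bin",(594,-328)),grey=("grey_bin","grey_bin",(416,-314)))
P={}
for k,(n,kind,xy) in S.items():
    M={c:m for c in("scene","top") if (m:=pick(D,c,n,(*xy,0),kind)) is not None}
    yaws=[0] if kind in("cap","old") else [-.3,.2] if kind in("crate","green_bin","grey_bin") else [-.9,0,.9,1.57]
    p,e=fit(kind,M,(*xy,0),yaws); q,e2=fit(kind,M,(*p[:2],0),[p[3]],True); P[k]=p
    print(k,list(M),np.round(p[:2],1),"yaw",round(p[3],3),"err",round(e,3),"| free z:",np.round(q,2),round(e2,3))
pickle.dump(P,open("P.pkl","wb"))
for c in("scene","top"):
    im=cv2.imread(f"pics/{c}0.png")
    for k,(n,kind,xy) in S.items():
        r=(raster(c,MODEL[kind],P[k])>.5).astype(np.uint8); cs,_=cv2.findContours(r,0,2); cv2.drawContours(im,cs,-1,(255,0,255),1)
    cv2.imwrite(f"pics/fit_{c}.png",im)
E
python3 fitall.py
```

```text
capA ['scene', 'top'] [548.4 117.6] yaw 0.028 err 0.069 | free z: [ 5.4828e+02  1.1790e+02 -2.3100e+00  1.2000e-01] 0.064
capB ['scene', 'top'] [649.2  -6.3] yaw 0.091 err 0.073 | free z: [ 6.4976e+02 -6.1000e+00 -2.3000e+00  2.7000e-01] 0.068
capC ['scene', 'top'] [647.3 132.8] yaw 0.023 err 0.073 | free z: [ 6.4742e+02  1.3331e+02 -2.1100e+00  7.0000e-02] 0.064
capD ['scene', 'top'] [547.4  -2.8] yaw 0.024 err 0.092 | free z: [ 5.4769e+02 -2.2800e+00 -4.7900e+00  1.0000e-01] 0.077
b0 ['scene', 'top'] [ 437.  -129.5] yaw 1.454 err 0.108 | free z: [ 436.93 -128.73   -3.41    1.46] 0.102
b1 ['scene', 'top'] [428.3 122.9] yaw 1.422 err 0.086 | free z: [427.87 123.62  -4.2    1.42] 0.066
b2 ['scene', 'top'] [432.2  -4.2] yaw -1.361 err 0.08 | free z: [431.49  -3.17  -1.91  -1.38] 0.075
s0 ['scene', 'top'] [ 537.9 -129.7] yaw 0.079 err 0.068 | free z: [ 5.3812e+02 -1.2959e+02 -2.4400e+00  1.0000e-01] 0.059
oA ['scene', 'top'] [413.4 267.6] yaw -0.088 err 0.15 | free z: [ 4.1339e+02  2.6755e+02 -5.0000e-02 -9.0000e-02] 0.15
oB ['scene', 'top'] [488.2 349.8] yaw 0.096 err 0.154 | free z: [4.8819e+02 3.4976e+02 4.6000e-01 1.7000e-01] 0.153
crate ['scene', 'top'] [490.4 310.5] yaw 0.095 err 0.193 | free z: [ 4.8973e+02  3.1273e+02 -4.6100e+00  9.0000e-02] 0.185
green ['scene', 'top'] [ 594.5 -327. ] yaw 0.018 err 0.025 | free z: [ 5.9425e+02 -3.2706e+02 -3.4600e+00  2.0000e-02] 0.019
grey ['scene', 'top'] [ 412.9 -311.6] yaw -0.034 err 0.092 | free z: [ 4.1275e+02 -3.1196e+02 -4.2900e+00 -3.0000e-02] 0.085
```

```bash
python3 - <<'E'
import cv2,numpy as np
a=cv2.imread("pics/fit_top.png")[160:380,70:500]; b=cv2.imread("pics/fit_scene.png")[70:290,20:400]
cv2.imwrite("pics/v3.png",cv2.resize(a,None,fx=1.8,fy=1.8,interpolation=2)); cv2.imwrite("pics/v4.png",cv2.resize(b,None,fx=2,fy=2,interpolation=2))
E
```

```text
(no output)
```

View pics/v3.png

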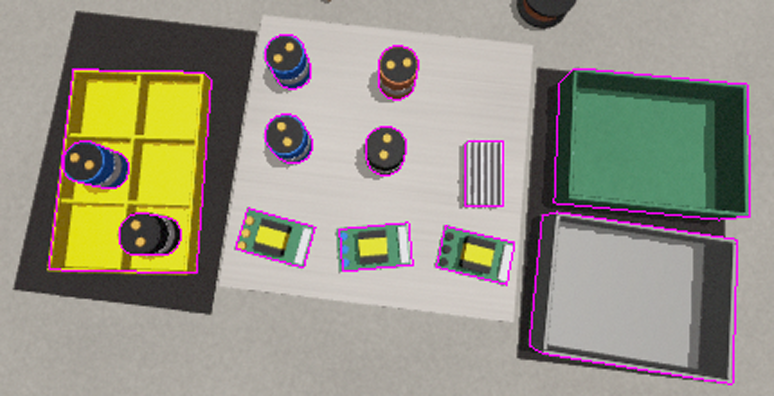

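View pics/v4.png

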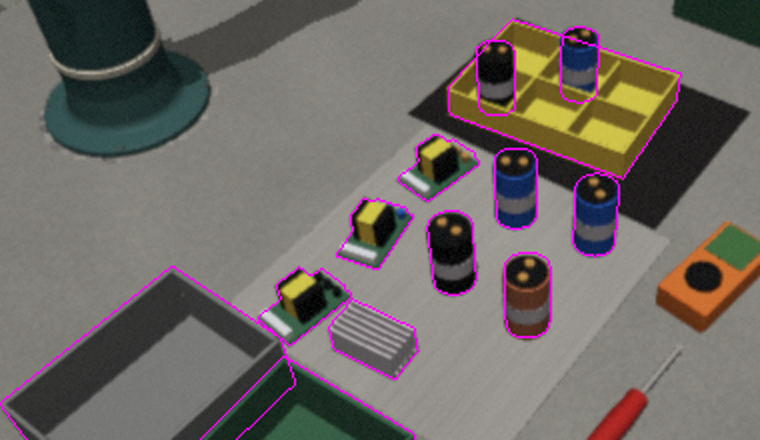

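The fits in v3/v4 hug every part: plate, block, cap and bin outlines lie on the edges to about a pixel, and the free-z fits agree with resting on the table. Cells 0 and 3 are occupied. I'll write the pick/place helpers and start with one cap.

```bash
cat > act.py <<'E'
from vis import *
from scipy.spatial.transform import Rotation as Ro
import pickle
P=pickle.load(open("P.pkl","rb"))
HI=200
def down(a):
    y=np.array([np.cos(a),np.sin(a),0]); z=np.array([0,0,-1.]); return Ro.from_matrix(np.c_[np.cross(y,z),y,z]).as_rotvec()
def orient(x,y,zs,angles):
    """closing-axis angle (half turns free) whose IK exists at all heights and moves/bends joint 7 least"""
    best=None
    for a in angles:
        for b in (a,a+np.pi):
            q=[kin.ik([x,y,z],down(b)) for z in zs]
            if any(v is None for v in q): continue
            s=abs(q[0][6])
            if best is None or s<best[0]: best=(s,b)
    assert best,("no ik",x,y); return down(best[1])
def st(msg):
    o=robot.observe(); print(f"{msg}: t={o['t']:.1f} width={o['grip_width']*92:.1f} gf={o['grip_force']:.1f} F={np.round(o['contact_force'],1)} tcp={np.round(o['tcp_pos'],1)}"); return o
def pickup(x,y,angles,z,pre,N,want):
    r=orient(x,y,(HI,z),angles); grip(pre/92); robot.movep([x,y,HI],r)
    robot.servo_line([x,y,z+45],feed=250); robot.servo_line([x,y,z],feed=100); grip(0,N); st("closed")
    robot.servo_line([x,y,HI],feed=200); o=st("lifted")
    assert abs(o["grip_width"]*92-want)<6,"grasp lost"
def putdown(x,y,angles,z,rel):
    r=orient(x,y,(HI,z),angles); robot.movep([x,y,HI],r)
    robot.servo_line([x,y,z+30],feed=250); robot.servo_line([x,y,z],feed=60); robot.hold(.2); st("at place")
    grip(rel/92); robot.hold(.2); robot.servo_line([x,y,HI],feed=250); st("released")
def cellxy(i):
    w=P["crate"][3]; v=np.array([(-82,0,82)[i//2],(-41,41)[i%2]])
    return P["crate"][:2]+[np.cos(w)*v[0]-np.sin(w)*v[1],np.sin(w)*v[0]+np.cos(w)*v[1]]
def cap(k,i):
    x,y=P[k][:2]; pickup(x,y,[np.pi/2],50,92,40,50)
    w=P["crate"][3]; putdown(*cellxy(i),[w+np.pi/4,w-np.pi/4],55.5,72)
E
python3 - <<'E'
from act import *
for k in ("capA","capB","capC","capD"): orient(*P[k][:2],(HI,50),[np.pi/2])
for i in (1,2,4,5): print(cellxy(i).round(1)); orient(*cellxy(i),(HI,55),[.88,-.69])
for k in("b0","b1","b2"): orient(*P[k][:2],(HI,12),[P[k][3]+np.pi/2])
orient(*P["s0"][:2],(HI,12),[P["s0"][3]+np.pi/2])
cap("capA",5)
E
```

```text
[404.8 343.5]
[494.2 269.7]
[575.9 277.5]
[568.1 359.1]
closed: t=7.0 width=48.9 gf=40.0 F=[-0.2  0.1  0.7] tcp=[548.5 117.6  50.1]
lifted: t=7.9 width=48.8 gf=40.0 F=[-1.2 -0.1 -1.5] tcp=[547.5 117.4 198.8]
at place: t=10.3 width=48.6 gf=40.0 F=[ 0.4  0.1 -1.7] tcp=[568.2 359.2  55.6]
released: t=11.7 width=72.1 gf=0.0 F=[ 0.2  0.2 -0.3] tcp=[567.2 358.7 198.7]
```

```bash
python3 - <<'E'
from act import *
cap("capC",4)
cap("capB",2)
robot.movep([600,60,300],down(np.pi/2))
for c in("scene","top"): cv2.imwrite(f"pics/{c}1.png",viewer.read_camera(c)[:,:,::-1])
a=cv2.imread("pics/top1.png")[150:350,70:400]; b=cv2.imread("pics/scene1.png")[60:260,100:400]
cv2.imwrite("pics/v5.png",np.vstack([cv2.resize(a,(495,300)),cv2.resize(b,(495,300))]))
E
```

```text
closed: t=15.1 width=48.9 gf=40.0 F=[-0.2 -0.4  1. ] tcp=[647.4 132.8  50.1]
lifted: t=16.0 width=48.7 gf=40.0 F=[-0.1 -0.5 -1.4] tcp=[646.3 132.7 198.5]
at place: t=18.3 width=48.7 gf=40.0 F=[ 0.  -0.4 -1.3] tcp=[576.  277.6  55.7]
released: t=19.7 width=72.0 gf=0.0 F=[ 1.1 -0.3 -0.2] tcp=[575.  277.2 198.8]
closed: t=23.6 width=48.3 gf=40.0 F=[-0.7 -0.7  0.1] tcp=[649.3  -6.5  50.1]
lifted: t=24.5 width=48.8 gf=40.0 F=[-0.3  0.2 -1.7] tcp=[648.2  -5.8 198.6]
at place: t=27.4 width=48.9 gf=40.0 F=[-0.4 -0.6 -1.5] tcp=[494.4 269.8  55.7]
released: t=28.9 width=72.0 gf=0.0 F=[-0.1 -0.2  0.3] tcp=[493.4 269.3 198.9]
```

View pics/v5.png

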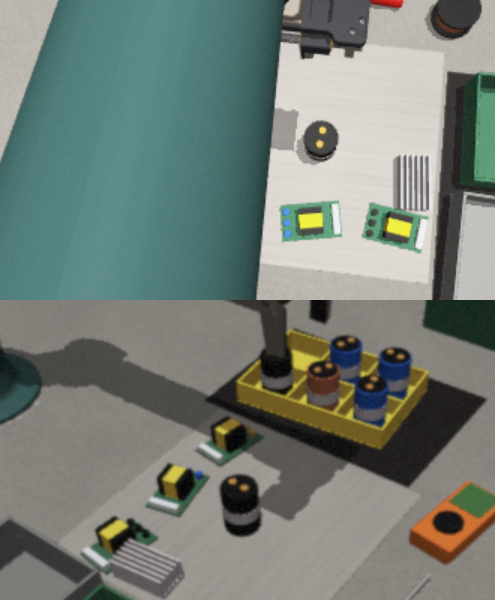

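Three caps now stand in cells 2, 4 and 5. The sink has been knocked towards the near-right board: scene ≈188,238 against 206,239 before, top ≈345,271 against 338,256. I'll place the last cap, then re-measure the boards and sink with the arm out of the way.

```bash
cat >> act.py <<'E'
def locate(n,kind,guess=None,verbose=True):
    """all instances of class n lying on the sheet, fitted in both views"""
    D={};pts=[]
    for c in("scene","top"):
        im=viewer.read_camera(c); cv2.imwrite(f"pics/last_{c}.png",im[:,:,::-1])
        D[c,n]=(None,viewer.silhouettes(n,c)); pts+=[world(c,d["at"]) for d in viewer.pinpoint(n,c) if d["confidence"]>.4]
    pts=[p for p in pts if 330<p[0]<720 and -215<p[1]<200]+[np.array([*g,0]) for g in (guess or [])]; out=[]
    for p in pts:
        if any(np.hypot(*(p[:2]-o[:2]))<35 for o in out): continue
        M={c:m for c in("scene","top") if (m:=pick(D,c,n,(*p[:2],0),kind)) is not None}
        if not M: continue
        q,e=fit(kind,M,(*p[:2],0),[-.9,0,.9,1.57])
        if verbose: print(n,list(M),np.round(q,2),round(e,3))
        if e<.2: out.append(q)
    return out
E
python3 - <<'E'
from act import *
cap("capD",1)
robot.movep([480,500,250],down(np.pi/2))
S=locate("sink0","sink",[(500,-140)]); B=locate("board0","board",[P[k][:2] for k in("b0","b1","b2")])
pickle.dump((S,B),open("SB.pkl","wb"))
im=cv2.imread("pics/last_scene.png")
for q,k in [(s,"sink") for s in S]+[(b,"board") for b in B]:
    cs,_=cv2.findContours((raster("scene",MODEL[k],q)>.5).astype(np.uint8),0,2); cv2.drawContours(im,cs,-1,(255,0,255),1)
cv2.imwrite("pics/v6.png",cv2.resize(im[70:300,100:400],None,fx=2.2,fy=2.2,interpolation=2))
E
```

```text
closed: t=34.5 width=49.0 gf=40.0 F=[ 0.1 -0.3 -0. ] tcp=[547.4  -2.8  50.1]
lifted: t=35.4 width=48.8 gf=40.0 F=[-0.2  0.4 -3. ] tcp=[546.5  -2.3 198.9]
at place: t=38.3 width=48.8 gf=40.0 F=[-0.3  0.7 -1.5] tcp=[405.  343.7  55.7]
released: t=39.7 width=72.0 gf=0.0 F=[-0.2 -0.4 -0.5] tcp=[403.9 343.3 199. ]
sink0 ['scene', 'top'] [ 5.0622e+02 -1.4897e+02  0.0000e+00  8.0000e-02] 0.079
board0 ['scene', 'top'] [431.99  -1.65   0.     1.77] 0.115
board0 ['scene', 'top'] [ 436.57 -130.02    0.      1.43] 0.186
board0 ['scene', 'top'] [428.55 122.44   0.     1.44] 0.089
```

View pics/v6.png

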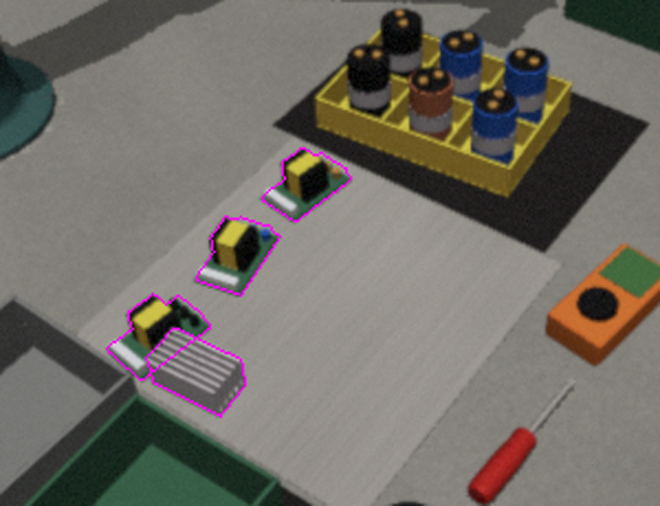

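All six crate cells hold upright caps. The sink now sits at (506,-149), right beside board b0, so it goes first. After that I'll re-measure the boards.

```bash
python3 - <<'E'
from act import *
S,B=pickle.load(open("SB.pkl","rb"))
s=S[0]; g=P["grey"]
pickup(s[0],s[1],[s[3]+np.pi/2],10,72,40,44)
putdown(g[0],g[1],[g[3]+np.pi/2],17,66)
robot.movep([480,500,250],down(np.pi/2))
B=locate("board0","board",[b[:2] for b in B]); B.sort(key=lambda b:b[1]); pickle.dump(B,open("B.pkl","wb"))
gx,gy=P["green"][:2]; w=P["green"][3]
b=B[0]
pickup(b[0],b[1],[b[3]+np.pi/2],13,64,35,38)
putdown(gx,gy-48,[w],20,56)
E
```

```text
closed: t=45.5 width=42.9 gf=40.0 F=[0.8 0.  3.2] tcp=[ 506.4 -149.    10.3]
lifted: t=46.6 width=43.2 gf=40.0 F=[-0.1 -0.1 -2.7] tcp=[ 505.4 -148.5  198.9]
at place: t=49.0 width=42.9 gf=40.0 F=[ 0.2 -0.8 -2.4] tcp=[ 413.1 -311.8   17.2]
released: t=50.6 width=66.2 gf=0.0 F=[ 1.3 -0.1  0.3] tcp=[ 412.4 -310.7  198.9]
board0 ['scene', 'top'] [ 437.13 -129.74    0.      1.43] 0.079
board0 ['scene', 'top'] [431.27  -1.81   0.    -1.37] 0.102
board0 ['scene', 'top'] [428.29 122.47   0.    -1.69] 0.083
closed: t=58.1 width=37.2 gf=35.0 F=[-1.6 -0.2  4.6] tcp=[ 437.1 -129.6   13.3]
lifted: t=59.1 width=37.0 gf=35.0 F=[ 0.6  0.3 -1.4] tcp=[ 436.3 -129.6  199. ]
at place: t=61.9 width=37.1 gf=35.0 F=[ 0.5  0.3 -1.4] tcp=[ 594.6 -375.1   20.2]
released: t=63.4 width=56.2 gf=0.0 F=[-0.   1.2 -0.2] tcp=[ 593.9 -374.2  198.5]
```

```bash
python3 - <<'E'
from act import *
B=pickle.load(open("B.pkl","rb")); gx,gy=P["green"][:2]; w=P["green"][3]
b=B[1]
pickup(b[0],b[1],[b[3]+np.pi/2],13,64,35,38)
putdown(gx,gy+48,[w],20,56)
b=B[2]
pickup(b[0],b[1],[b[3]+np.pi/2],13,64,35,38)
robot.movep([480,60,260],down(np.pi/2))
for c in("scene","top"): cv2.imwrite(f"pics/{c}2.png",viewer.read_camera(c)[:,:,::-1])
a=cv2.imread("pics/top2.png")[170:390,220:500]; d=cv2.imread("pics/scene2.png")[190:410,10:290]
cv2.imwrite("pics/v7.png",cv2.resize(np.hstack([a,d]),None,fx=1.4,fy=1.4,interpolation=2))
E
```

```text
closed: t=67.1 width=36.8 gf=35.0 F=[-1.7  0.8  6.2] tcp=[431.3  -1.7  13.3]
lifted: t=68.2 width=37.1 gf=35.0 F=[-0.4 -0.  -1.3] tcp=[430.4  -1.8 199.1]
at place: t=71.0 width=37.0 gf=35.0 F=[-0.6 -0.  -0.9] tcp=[ 594.6 -279.1   20.2]
released: t=72.5 width=55.9 gf=0.0 F=[ 0.1 -0.  -0.6] tcp=[ 593.8 -278.1  198.6]
closed: t=76.3 width=37.3 gf=34.9 F=[-2.1  0.2  6. ] tcp=[428.1 122.7  13.2]
lifted: t=77.4 width=36.9 gf=34.9 F=[-0.2  0.1 -1.7] tcp=[427.4 122.4 199.2]
```

View pics/v7.png

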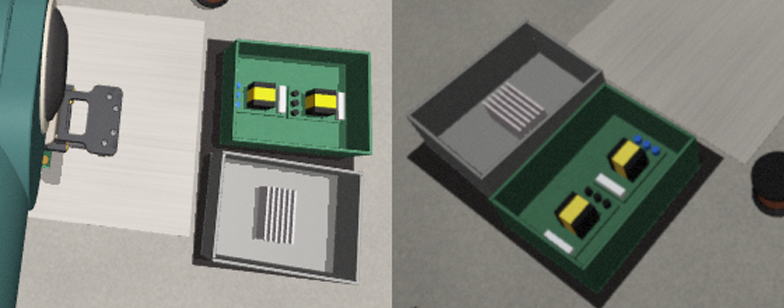

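Both boards lie flat in a row in the green bin (left panel ≈262,97 and 320,101), and the sink is flat in the grey bin (≈277,215). The third board goes across the tops of the two transformer blocks.

```bash
python3 - <<'E'
from act import *
gx,gy=P["green"][:2]; w=P["green"][3]
putdown(gx,gy,[w],62,56)
robot.movep([480,-60,350],down(np.pi/2)); robot.movep([244,602,250],down(2.0))
robot.hold(.5)
for c in("scene","top"): cv2.imwrite(f"pics/{c}3.png",viewer.read_camera(c)[:,:,::-1])
for n in("cap0","old0","board0","sink0","meter","screwdriver","spool"):
    for c in("scene","top"): print(n,c,[np.round(world(c,d["at"])).astype(int).tolist() for d in viewer.pinpoint(n,c) if d["confidence"]>.4])
E
```

```text
at place: t=82.0 width=37.0 gf=34.9 F=[-0.  -0.2 -2.3] tcp=[ 594.6 -327.2   62.2]
released: t=83.3 width=56.0 gf=0.0 F=[-0.9  0.5 -1.2] tcp=[ 594.  -326.1  198.7]
cap0 scene [[410, 341, 1], [501, 269, 3], [575, 274, 2], [567, 358, 1]]
cap0 top [[407, 344, 4], [561, 359, 7], [575, 280, 3], [498, 273, 5]]
old0 scene [[490, 343, 3], [497, 270, 4], [412, 263, 3]]
old0 top [[412, 262, 9], [486, 349, 0]]
board0 scene [[600, -330, 45], [415, -315, 0], [595, -377, 1]]
board0 top [[591, -375, 1], [598, -328, 45], [591, -276, 5], [418, -311, 9]]
sink0 scene [[415, -313, 1]]
sink0 top [[416, -313, 5]]
meter scene [[803, -31, -2], [794, 150, 0]]
meter top [[796, 146, -4]]
screwdriver scene [[802, -30, 1], [570, 358, 2]]
screwdriver top []
spool scene [[784, -194, 0]]
spool top [[782, -187, -2]]
```

View pics/scene3.png

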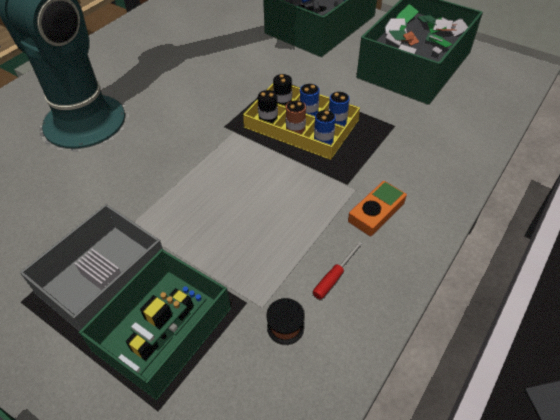

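View pics/top3.png

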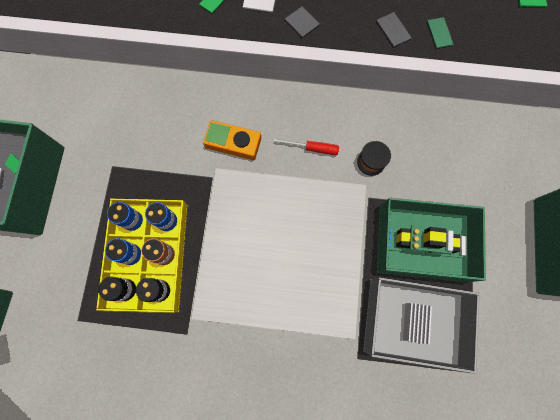

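The sheet is empty and all six caps stand upright in their own cells (scene 267–340, 85–125). The sink is in the grey bin, and the three boards are in the green bin, with the stacked one at about 45 mm. The meter, screwdriver and spool are where they were.

```bash
python3 -c "
from cell import robot
print(robot.job_done())"
```

```text
the job is handed in; nothing more can be done
None
```

I cleared the sheet and handed the job in: all four loose capacitors stand in their own crate cells beside the two already there, the three boards are in the green bin and the heat sink is in the grey bin; the final pictures confirm this and show the bystanders in place, but hand-in returned no verdict.

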